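# Slide the work board home and latch it

## Task

Bring the part to its inspection place: with the fingertips, push the aluminium work board along its rails towards the yellow end stop until you feel it drop into its locating notches and lie flush with the side guides, without running it on past them; then push the red swing latch all the way across the board to lock it in. Only push: the board is never lifted off its rails, and the other things on the bench stay where they are.

Things in the scene. Friction and masses are not known exactly. Their poses are not given: they have to be found in the camera images.
- bed: slide bed bolted to the bench: dark steel base 150 mm wide (x), 400 mm long (y), yaw varies; origin under its centre, on the bench. Two bright rails run along y, tops at z = 28 mm, over |x| = 32 to 60 mm; between them a channel with its floor at z = 12 mm. Beside them dark side guides, |x| = 61.5 to 72 mm, tops at z = 38 mm. The -y end (robot's right) is open. Red lines on the guides mark home
- end_stop (a point): middle of the yellow end stop's face at the bed's +y end (bed y = 186 mm), on the rail tops; the stop rises to z = 42 mm. It stands 21 mm beyond the board's home place: a board pushed against it has run past its notches
- home (a point): the point on the bed (x = 0, y = 100 mm, z = 28 mm) where the board's origin lies when home, free to shift some 2 mm along y; axes as the bed's. The notches are cut in the rail tops, 14 mm long, 6 mm deep: in each rail's outer half (|x| = 53 mm) at bed y = 150 mm and in its inner half (|x| = 39 mm) at bed y = 50 mm
- board: aluminium work board, 120 (x) x 130 (y) x 10 mm, about 0.5 kg, loose on the rails, 1.5 mm from each guide, axes as the bed's; origin: centre of its underside. Riding, its underside is 33 mm above the bench, its top 5 mm proud of the guides; home, it has dropped 5 mm: flat on the rails, flush with the guides. A black part and clamps fixed on it (x = -5 to 33 mm) reach 21 mm above the underside
- board_feet (a point): middle of the board's underside at foot level, 5 mm below its origin. Four feet, 10 mm across, 5 mm high: at x = +-53 mm near the +y end (y = 50 mm), at x = +-39 mm near the -y end (y = -50 mm). Staggered, they fall into the notches all together, at home only. Moved at 20 to 40 mm/s they drop in; much over 100 mm/s they may jump across
- board_end (a point): middle of the board's plain -y end face (65 mm behind its origin, at half thickness): the place to push. Sliding takes 2 to 5 N; with the feet in the notches the board stops dead against the push. The friction of a finger still pressing on the end may hold it up until the finger eases off
- latch (a joint): angle of the red swing latch about its upright pivot. 0: arm along the bed's +y, clear of the board (starts at -0.35 to 0.15). Grows clockwise seen from above; at 1.57, its stop, the arm points along the bed's +x, across the board. Stays where left. The arm (14 mm wide, 62 mm long, 8 mm thick, underside 40.5 mm above the bench) clears the board when home, but strikes its edge when it rides high
- latch_pivot (a point): the latch's pivot axis, at the arm's mid height, 44.5 mm above the bench; in the bed at x = -88 mm (the robot's side), y = 100 mm; axes as the bed's
- latch_knob (a point): centre of the upright black knob on the latch arm, 50 mm from the pivot: a post 16 mm across, from 54.5 to 76.5 mm above the bench, this point at 65.5 mm; 1 to 2 N sideways swing it
- tray: a shallow blue tray, 200 x 140 x 22 mm, with a black comb part in it; a bystander; origin: centre of its underside
- comb: a loose black comb-shaped part, 30 x 80 x 8 mm, lying in the blue tray; a bystander; origin: its underside
- bottle: a white squeeze bottle with an orange band and a bent spout, 56 mm wide, 153 mm tall; a bystander; origin: centre of its underside
- can: a red spray can with a white label, 62 mm wide, 170 mm tall; a bystander; origin: centre of its underside
- burr_pot: a white pot of grinding burrs, 64 mm wide, 80 mm tall with the burrs; a bystander; origin: centre of its underside
- scraper: a blue-handled deburring scraper lying flat, 160 mm long, 26 mm thick; a bystander; origin: under its middle
- vee_block: a steel vee block, 60 x 45 x 38 mm; a bystander; origin: centre of its underside
- loupe: a black eyepiece loupe, 44 mm wide, 40 mm tall; a bystander; origin: centre of its underside
Mind the look-alikes: they are no part of the job. Of the things like the board, leave any that is green; of the rest the larger one is meant.

How it is judged:
On the way, in this order (a step that is already met when the one before it is completed fails the run):
1. the board has dropped into its notches and lies flat on the rails (y of board in the frame of bed between 0.096 and 0.104 m and z of board in the frame of bed below 0.0297 m and angle between board's own z axis and vertical below 0.02 rad), for 0.2 s.
2. the latch is swung across the board (value of joint latch above 1.4 rad), for 0.2 s.
At the end, for the whole second after the job is handed in: the board lies in its notches: its origin within 4 mm of home along the bed's y, its underside less than 1.7 mm above the rail tops, tilted under 0.02 rad, at rest; the latch stands at more than 1.40 rad (all of step 1 and value of joint latch above 1.4 rad and linear speed of board below 0.02 m/s); the robot touches nothing.
It fails at once if the board is lifted (more than 7 mm above its riding height) or tipped (over 0.15 rad) (z of board in the frame of bed above 0.04 m or angle between board's own z axis and vertical above 0.15 rad).
It fails at once if the arm or the gripper's body, not the fingers, pushes the board (over 3 N) (contact force between the arm and board above 3 N).
It fails at once if the board runs past its notches (more than 12 mm beyond home) (y of board in the frame of bed above 0.112 m).
It fails at once if another thing on the bench is moved by more than 15 mm (distance of any of tray, comb, bottle, can, burr_pot, scraper, vee_block, loupe from where it was at the start of the episode above 0.015 m).
It also fails if it takes over 61 s, if anything falls off the work surface, if the arm or the gripper's body presses on something with over 40 N, if the wrist force passes 120 N, or if a joint passes its speed limit or range.

## Robot

A 6-joint arm with a two-finger parallel gripper is mounted at the origin on the work surface. World frame = base frame: x ahead of the robot, y to its left, z up, the work surface at z = 0. Lengths are in m, angles in rad, forces in N, time in s.
With the tool pointing down it reaches from about 0.375 to 0.975 m from the base axis. Payload 3.8 kg.
Tool frame: the origin (TCP) lies on the centre line of the jaws, within the pads' length; the fingertips stand 8 mm ahead of it and the grasp point (between the pads) lies 11 mm behind it; z points along the fingers, y is the line along which they close (so a half turn about z gives the same grasp; the last joint's range is limited). The gripper opens to 88 mm and grips with 3 to 60 N. Pads are 18 mm wide; open, the fingers measure 123 mm over their backs; the gripper's body (75 mm by 187 mm) begins 45 mm behind the grasp point.
Start: joints at [-1.299, 0.264, 1.604, -0, 1.274, -0.037], TCP at [0.205, -0.643, 0.247] pointing down, gripper open.
Joint ranges: [-2.63, 2.63], [-0.94, 2.18], [0.31, 2.57], [-1.31, 4.45], [0, 2.66], [-2.55, 2.55]. Speed limits (rad/s): [2.57, 2.57, 3.14, 3.14, 3.14, 3.14].

## Interface

Orientations are given as a unit quaternion [x, y, z, w].
In Python, from bench import * gives the robot as it stands. The module is installed in compiled form; this text tells all that it offers.
- The arm moves only by the tool send_rows, never from a script. Its argument "series" is a list of rows, each a list of 5 numbers: the shift along the tool's x, y, z in m, then the turn about the tool's z in degrees, then the opening, from 0 (shut) to 1 (fully open). In form: [[tx, ty, tz, twist, hand], ...]. A call has 1 to 20 rows; each row is the pose to reach, as a shift and turn from the pose commanded when the call began, along the tool's axes at that moment; what a row does not reach only later rows make up. A row lasts 1/8 s, in which the tool goes at most 62.5 mm and 10.7 degrees, less where a joint would pass 70% of its speed; a pose out of reach is approached as far as the arm can. A call with a gripper value outside its range is refused whole. The fingers move at their own pace and stop on an object; the grip force is fixed at half the most. Time passes only in rows, so rows that repeat a pose let the fingers close. It gives the time, the measured TCP pose, the force, the opening and the grip force at its end, in the units of the state.
- get_state(): the state, without advancing time (a new reading comes with each control period).
- capture(name): name is "side" or "top"; returns a dict with "color" (420x560x3 uint8, red, green, blue), "depth" (420x560 float32, m along the optical axis (not along the pixel's ray), 0 where there is no reading), "mtx" (3x3 intrinsics, pixels), "view" (4x4, takes a point from world to camera coordinates). Camera axes: x right, y up, looking along -z (the intrinsics and any distortion apply to the point x, -y, -z); pixel columns grow to the right and rows downward; lengths in m; the calibration is good to about 2 mm. A picture is of the moment at which its call begins.
- hand_in(): hands the job in; it is judged then, once.
Trained networks look in a picture, given as the dict that the camera call returned (one of the last four; its "shot" number tells which), for a name from the list of things; names that differ only in an ending like _2 or _b are one class to them, and where a whole thing is asked for, a point or a joint stands for the part that bears it (a point fixed in the world has none). Each returns a list of dicts, best first, with "conf" (0 to 1); they miss things now and then, are a little off and sometimes report something else, mostly with a low value. They report only what shows in the picture. A call takes as long as a camera call. They do not tell look-alikes from the thing itself.
- recognise(picture, label): "bbox" ([left, top, width, height] in pixels, round what is visible of it).
The state is a dict: "time": time; "q": joint angles; "joint_velocities": joint speeds; "effort": joint torques, N m; "tool_pos": TCP position; "tool_rot": TCP orientation; "force": force on the tool from outside, world axes, zero at the start; "torque": the same for the moment, N m; "width": finger opening in m; "grasp_force": force on a finger pad.
Only numpy, scipy, OpenCV 4.12 (cv2) and the standard library are available. Lean on these libraries where they do the work, as an engineer would, in place of code of your own. Each camera call takes 0.05 s, during which the arm holds its last target. There are 200 camera calls.

## Working session

There is one attempt and no reset: what is moved stays moved. The work goes in short steps, Python scripts to look and compute and a tool call to move; the robot and the scene stay as the last step left them, time stands still between calls to the robot, and variables do not carry over. Pictures are saved under pics/ and viewed, at most 10 in all, crops included, and the job is handed in when it is done.

Besides the shell and the picture viewer there is one more tool, called after ">>>" in YAML: its name, and indented under it one key for each argument. send_rows: Moves the arm, as the interface text tells. Its arguments: {"type":"object","properties":{"series":{"type":"array","items":{"type":"array","items":{"type":"number"}}}},"required":["series"]}

```bash
mkdir -p pics
cat > h.py <<'E'
from bench import *
import numpy as np, cv2
def w(p,u,v,d=None,z=None):
    M=p["mtx"];V=np.linalg.inv(p["view"])
    r=np.array([(u-M[0,2])/M[0,0],-(v-M[1,2])/M[1,1],-1.])
    if z is None:
        return V[:3,:3]@(r*d)+V[:3,3]
    k=V[:3,:3]@r; return V[:3,3]+k*(z-V[2,3])/k[2]
def pix(p,X):
    c=p["view"][:3,:3]@X+p["view"][:3,3]; q=p["mtx"]@[c[0],-c[1],-c[2]]; return q[:2]/q[2]
def cloud(p):
    d=p["depth"];v,u=np.mgrid[:d.shape[0],:d.shape[1]];M=p["mtx"];V=np.linalg.inv(p["view"])
    c=np.stack([(u-M[0,2])/M[0,0]*d,-(v-M[1,2])/M[1,1]*d,-d],-1)
    return c@V[:3,:3].T+V[:3,3]
E
python3 - <<'E'
from h import *
for n in("top","side"):
    p=capture(n); cv2.imwrite(f"pics/{n}0.png",p["color"][...,::-1]); np.save(f"/tmp/{n}.npy",p,allow_pickle=True)
    print(n,[x for x in p if x not in("color","depth")],p["mtx"],p["view"].round(3).tolist())
    for l in("bed","board","latch","latch_knob","end_stop","board_end"):
        for r in recognise(p,l)[:4]: print(l,r)
s=get_state();print(s)
E
```

```text
top ['mtx', 'view', 'shot'] [[434.22797095   0.         280.25411605]
 [  0.         434.22797095 208.93364636]
 [  0.           0.           1.        ]] [[-0.019, -1.0, 0.003, 0.019], [0.978, -0.018, 0.207, -0.566], [-0.207, 0.006, 0.978, -1.141], [0.0, 0.0, 0.0, 1.0]]
bed {'bbox': [118.2, 200.5, 20.0, 16.7], 'conf': 0.68}
bed {'bbox': [192.8, 171.4, 142.3, 71.0], 'conf': 0.55}
board {'bbox': [212.0, 274.3, 48.6, 50.4], 'conf': 0.86}
board {'bbox': [290.6, 258.8, 40.3, 36.0], 'conf': 0.81}
board {'bbox': [277.1, 174.7, 48.5, 45.4], 'conf': 0.69}
latch {'bbox': [210.1, 232.3, 23.6, 13.8], 'conf': 0.51}
latch {'bbox': [421.3, 236.8, 28.5, 21.0], 'conf': 0.27}
latch_knob {'bbox': [212.7, 231.6, 22.4, 13.4], 'conf': 0.53}
end_stop {'bbox': [191.4, 172.1, 146.3, 72.3], 'conf': 0.62}
board_end {'bbox': [211.7, 272.5, 48.8, 55.8], 'conf': 0.89}
board_end {'bbox': [278.3, 175.8, 49.3, 46.6], 'conf': 0.7}
board_end {'bbox': [288.3, 255.5, 41.7, 39.4], 'conf': 0.6}
side ['mtx', 'view', 'shot'] [[516.00849773   0.         278.88282918]
 [  0.         516.00849773 206.23738274]
 [  0.         
[... 996 characters left out ...]
, 'q': array([-1.29891780e+00,  2.63827504e-01,  1.60395741e+00,  2.02217023e-05,
        1.27371029e+00, -3.69113466e-02]), 'joint_velocities': array([ 6.19355401e-04,  1.82271415e-03, -3.59183307e-05,  5.22672112e-04,
       -1.71245134e-03, -2.48418234e-03]), 'effort': array([ 1.48029840e-04, -5.01837552e+01, -3.57151651e+01,  7.28929276e-02,
        1.80779630e-02, -1.67130412e-05]), 'tool_pos': array([ 0.20513719, -0.64308769,  0.24677766]), 'tool_rot': array([9.88105214e-01, 1.53779335e-01, 1.53123865e-05, 4.72535882e-05]), 'force': array([-0.00998865, -0.56700036,  0.33157157]), 'torque': array([ 0.034894  , -0.01907035,  0.01417406]), 'grasp_force': 0.0, 'width': 0.08794520674886595}
```

View pics/top0.png

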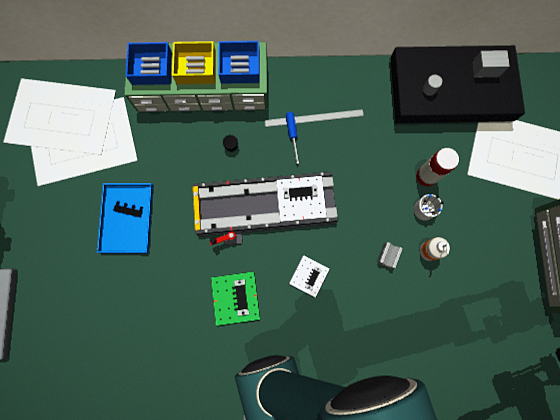

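View pics/side0.png

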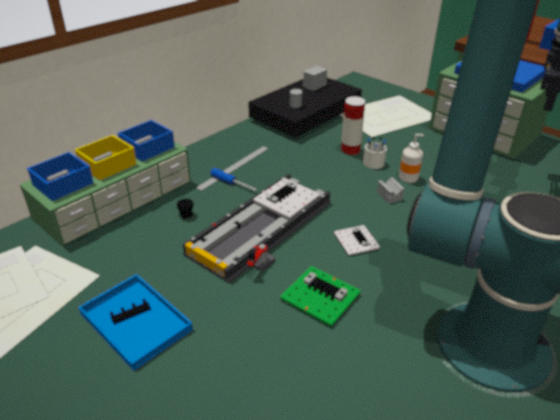

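The view from above shows three board-like things: the green one (235,299), the small white one (310,276) and the large aluminium one on the rails (302,198). Leaving green aside, the larger is the one on the rails. Next I'll measure the poses and check that board in an enlarged crop.

```bash
cat > meas.py <<'E'
from h import *
def bedfit(p,box):
    C=cloud(p);u0,u1,v0,v1=box
    S=np.zeros(C.shape[:2],bool);S[v0:v1,u0:u1]=1;S&=p["depth"]>0
    return C,S
if __name__=="__main__":
    p=np.load("/tmp/top.npy",allow_pickle=True).item()
    C,S=bedfit(p,(185,345,165,245))
    rgb=p["color"].astype(int)
    z=C[...,2]
    print(np.histogram(z[S],bins=np.arange(-.01,.09,.005)))
    m=S&(z>.006)
    n,lab,st,_=cv2.connectedComponentsWithStats(m.astype(np.uint8))
    print(st)
    for zz in(.006,.02,.033):
        P=C[S&(z>zz)][:,:2].astype(np.float32); print(zz,len(P),cv2.minAreaRect(P))
    y=S&(rgb[...,0]>150)&(rgb[...,1]>110)&(rgb[...,2]<80)
    P=C[y];print("yellow",len(P),P.mean(0),cv2.minAreaRect(P[:,:2].astype(np.float32)))
    r=S&(rgb[...,0]>130)&(rgb[...,1]<70)&(rgb[...,2]<70)
    print("red",np.c_[C[r],np.argwhere(r)[:,::-1]].round(3))
    b=p["color"][160:260,185:345,::-1]
    cv2.imwrite("pics/crop1.png",cv2.resize(b,None,fx=5,fy=5,interpolation=cv2.INTER_CUBIC))
E
python3 meas.py
```

```text
(array([ 105, 2378, 2498,  564, 1478,  330,  317, 1268,  546,  969, 1493,
        474,  245,   45,    4,    3,    7,   18,    2]), array([-0.01 , -0.005,  0.   ,  0.005,  0.01 ,  0.015,  0.02 ,  0.025,
        0.03 ,  0.035,  0.04 ,  0.045,  0.05 ,  0.055,  0.06 ,  0.065,
        0.07 ,  0.075,  0.08 ,  0.085]))
[[     0      0    560    420 227531]
 [   202    165      1      1      1]
 [   241    165      1      1      1]
 [   302    165      1      1      1]
 [   243    167      1      1      1]
 [   264    166      1      1      1]
 [   260    169      1      1      1]
 [   303    168      1      1      1]
 [   317    169      1      1      1]
 [   322    168      1      1      1]
 [   220    171      1      1      1]
 [   229    170      1      1      1]
 [   193    171    145     74   7641]
 [   198    172      1      1      1]
 [   222    174      1      1      1]
 [   343    175      1      1      1]
 [   199    177      1      1      1]
 [   203    176      1      1      1]
 [   334    176      1      1      1]
 [   223    179      1      1      1]
 [   189    181      1    
[... 5675 characters left out ...]
 2.40e+02]
 [ 4.84e-01  1.67e-01  4.80e-02  2.23e+02  2.40e+02]
 [ 4.85e-01  1.64e-01  4.40e-02  2.24e+02  2.40e+02]
 [ 4.82e-01  1.84e-01  4.40e-02  2.17e+02  2.41e+02]
 [ 4.82e-01  1.81e-01  4.60e-02  2.18e+02  2.41e+02]
 [ 4.81e-01  1.77e-01  5.20e-02  2.19e+02  2.41e+02]
 [ 4.82e-01  1.75e-01  4.50e-02  2.20e+02  2.41e+02]
 [ 4.82e-01  1.73e-01  4.40e-02  2.21e+02  2.41e+02]
 [ 4.79e-01  1.83e-01  4.70e-02  2.17e+02  2.42e+02]
 [ 4.79e-01  1.80e-01  4.90e-02  2.18e+02  2.42e+02]
 [ 4.85e-01  1.84e-01 -1.00e-03  2.19e+02  2.42e+02]
 [ 4.83e-01  2.10e-01  0.00e+00  2.10e+02  2.43e+02]
 [ 4.76e-01  1.99e-01  5.00e-02  2.11e+02  2.43e+02]
 [ 4.74e-01  2.00e-01  4.70e-02  2.11e+02  2.44e+02]]
```

View pics/crop1.png

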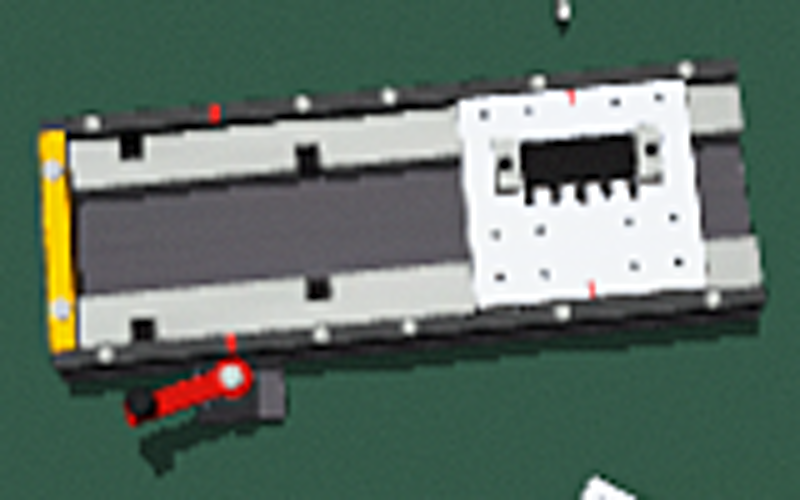

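The crop confirms it: the large board lies on the rails (crop 585,195), with the part on its far side. The notches are at (131,146), (307,159), (319,288) and (143,329), the home marks at (215,112) and (231,342), the latch pivot at (232,376), and the knob at (142,403).

```bash
cat > fit.py <<'E'
from h import *
from scipy.optimize import least_squares
p=np.load("/tmp/top.npy",allow_pickle=True).item()
f=[(215,112,.06675,.1,.038),(231,342,-.06675,.1,.038),(131,146,.053,.15,.028),(307,159,.039,.05,.028),(319,288,-.039,.05,.028),(143,329,-.053,.15,.028),(232,376,-.088,.1,.0485)]
src=lambda u,v:((u+.5)/5-.5+185,(v+.5)/5-.5+160)
A=np.array([w(p,*src(a[0],a[1]),z=a[4])[:2] for a in f]);B=np.array([a[2:4] for a in f])
def R(t):return np.array([[np.cos(t),-np.sin(t)],[np.sin(t),np.cos(t)]])
s=least_squares(lambda x:((R(x[2])@B.T).T+x[:2]-A).ravel(),[.57,.05,0])
x=s.x;print("bed",x,"deg",np.degrees(x[2]),"res",s.fun.reshape(-1,2).round(4).tolist())
tb=lambda P:R(x[2]).T@(np.asarray(P)[:2]-x[:2])
fb=lambda P:R(x[2])@np.asarray(P)+x[:2]
for n,u,v,z in[("c1",460,100,.043),("c2",686,82,.043),("c3",706,290,.043),("c4",478,307,.043),("m",572,97,.043),("m",591,290,.043),("knob",142,403,.0765)]:
    print(n,tb(w(p,*src(u,v),z=z)).round(4))
C=cloud(p);k=(C[...,2]>.068)&(C[...,2]<.085)
v,u=np.nonzero(k);q=(u>205)&(u<225)&(v>228)&(v<245);print("knob cloud",tb(C[v[q],u[q]].mean(0)),q.sum())
print("home",fb([0,.1]),"pivot",fb([-.088,.1]))
E
python3 fit.py
```

```text
bed [0.59226105 0.05146893 0.07137041] deg 4.0892231900972105 res [[0.0, -0.0002], [-0.0001, -0.0], [-0.0007, -0.0004], [0.002, -0.0004], [-0.0005, 0.0006], [-0.0, 0.0002], [-0.0006, 0.0002]]
c1 [ 0.0598 -0.0395]
c2 [ 0.0588 -0.1686]
c3 [-0.0621 -0.1664]
c4 [-0.0602 -0.0388]
m [ 0.0558 -0.1031]
m [-0.0563 -0.1025]
knob [-0.1021  0.146 ]
knob cloud [-0.09993948  0.14654497] 27
home [0.58513006 0.15121435] pivot [0.49735409 0.14493908]
```

```bash
cat > go.py <<'E'
from h import *
from scipy.spatial.transform import Rotation as Ro
BED=np.array([0.59226,0.05147]);T=0.07137
Rb=np.array([[np.cos(T),-np.sin(T)],[np.sin(T),np.cos(T)]])
def delta(bx,by,z):
    s=get_state();R=Ro.from_quat(s["tool_rot"]).as_matrix()
    t=np.r_[Rb@[bx,by]+BED,z]
    return R.T@(t-s["tool_pos"])
def bedpos():
    s=get_state();b=Rb.T@(s["tool_pos"][:2]-BED);R=Ro.from_quat(s["tool_rot"]).as_matrix()
    a=np.degrees(np.arctan2(R[1,0],R[0,0])-T)-90
    F=Rb.T@s["force"][:2]
    print("t",round(s["time"],2),"bed",b.round(4),"z",s["tool_pos"][2].round(4),"ang",a.round(2),"Fbed",F.round(2),s["force"][2].round(2),"w",s["width"].round(4))
E
python3 -c "
from go import *
bedpos();print(delta(0,-.197,.12))"
```

```text
Traceback (most recent call last):
  File "go.py", line 13, in bedpos
    print("t",round(s["time"],2),"bed",b.round(4),"z",s["tool_pos"][2].round(4),"ang",a.round(2),"Fbed",F.round(2),s["force"][2].round(2),"w",s["width"].round(4))
                                                                                                                                              ^^^^^^^^^^^^^^^^
AttributeError: 'float' object has no attribute 'round'
```

```bash
sed -i 's/s\["width"\].round(4)/round(s["width"],4)/' go.py
python3 -c "
from go import *
bedpos();print(delta(0,-.197,.12))"
```

```text
t 0.7 bed [-0.4357 -0.6652] z 0.2468 ang -76.4 Fbed [-0.05 -0.56] 0.33 w 0.0879
[ 0.53355529 -0.35259942  0.12675147]
```

>>> send_rows:
  series:
    - [0.05,-0.033,0,-8,0]
    - [0.1,-0.066,0,-16,0]
    - [0.15,-0.099,0,-24,0]
    - [0.2,-0.132,0,-32,0]
    - [0.25,-0.165,0,-40,0]
    - [0.3,-0.198,0,-48,0]
    - [0.35,-0.231,0,-56,0]
    - [0.4,-0.264,0,-64,0]
    - [0.45,-0.297,0,-72,0]
    - [0.5,-0.33,0,-76.4,0]
    - [0.534,-0.353,0,-76.4,0]
    - [0.534,-0.353,0.05,-76.4,0]
    - [0.534,-0.353,0.1,-76.4,0]
    - [0.534,-0.353,0.127,-76.4,0]
    - [0.534,-0.353,0.127,-76.4,0]
    - [0.534,-0.353,0.127,-76.4,0]

```text
time: 2.7
tool_pos: [0.6076, -0.1448, 0.1212]
tool_rot: [0.681, 0.732, 0.0, 0.001]
force: [0.4, 0.2, 0.3]
width: 0.0004
grasp_force: 0.0
```

```bash
python3 -c "
from go import *
bedpos();print(delta(0,-.197,.034))"
```

```text
t 2.7 bed [ 0.0013 -0.1969] z 0.1212 ang -0.0 Fbed [0.46 0.17] 0.32 w 0.0004
[-6.38752765e-05 -1.48363315e-03  8.71796109e-02]
```

>>> send_rows:
  series:
    - [0,-0.001,0.03,0,0]
    - [0,-0.001,0.06,0,0]
    - [0,-0.001,0.08,0,0]
    - [0,-0.001,0.087,0,0]
    - [0,-0.001,0.087,0,0]
    - [0.0035,-0.001,0.087,0,0]
    - [0.007,-0.001,0.087,0,0]
    - [0.0105,-0.001,0.087,0,0]
    - [0.014,-0.001,0.087,0,0]
    - [0.0175,-0.001,0.087,0,0]
    - [0.021,-0.001,0.087,0,0]
    - [0.0245,-0.001,0.087,0,0]
    - [0.028,-0.001,0.087,0,0]
    - [0.0315,-0.001,0.087,0,0]
    - [0.035,-0.001,0.087,0,0]
    - [0.0385,-0.001,0.087,0,0]
    - [0.042,-0.001,0.087,0,0]

```text
time: 4.82
tool_pos: [0.6026, -0.1024, 0.0328]
tool_rot: [0.681, 0.732, 0.0, 0.0]
force: [1.4, -1.9, -0.5]
width: 0.0004
grasp_force: 1.1
```

Run:
```python
from go import *
bedpos()
p=capture("top")
b=p["color"][160:260,185:345,::-1]
cv2.imwrite("pics/crop2.png",cv2.resize(b,None,fx=5,fy=5,interpolation=cv2.INTER_CUBIC))
```

```text
t 4.83 bed [-0.0006 -0.1543] z 0.0328 ang 0.0 Fbed [ 1.27 -1.95] -0.51 w 0.0004
```

View pics/crop2.png

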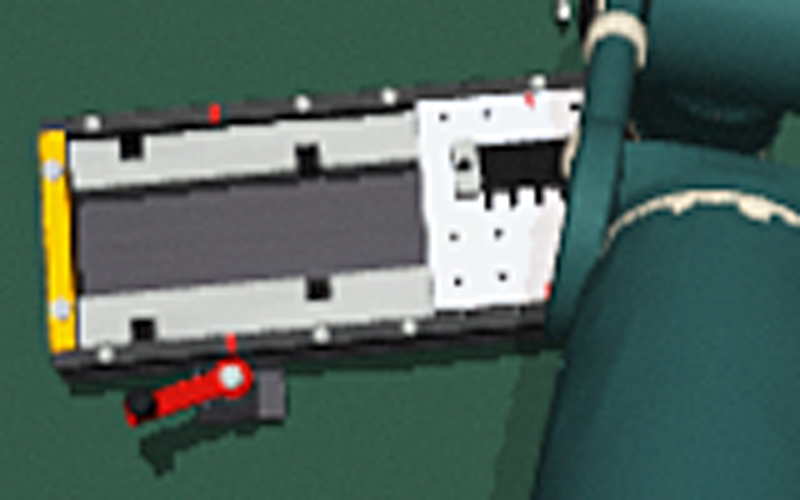

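The board moves with the fingers; its leading edge is now at crop (416,103)–(434,309), about 179 mm from home. I'll keep pushing at 28 mm/s.

>>> send_rows:
  series:
    - [0.0035,0,0,0,0]
    - [0.007,0,0,0,0]
    - [0.0105,0,0,0,0]
    - [0.014,0,0,0,0]
    - [0.0175,0,0,0,0]
    - [0.021,0,0,0,0]
    - [0.0245,0,0,0,0]
    - [0.028,0,0,0,0]
    - [0.0315,0,0,0,0]
    - [0.035,0,0,0,0]
    - [0.0385,0,0,0,0]
    - [0.042,0,0,0,0]
    - [0.0455,0,0,0,0]
    - [0.049,0,0,0,0]
    - [0.0525,0,0,0,0]
    - [0.056,0,0,0,0]
    - [0.0595,0,0,0,0]
    - [0.063,0,0,0,0]
    - [0.0665,0,0,0,0]
    - [0.07,0,0,0,0]

```text
time: 7.38
tool_pos: [0.5976, -0.0326, 0.0327]
tool_rot: [0.681, 0.732, 0.0, 0.0]
force: [-0.2, -2.7, 1.4]
width: 0.0005
grasp_force: 1.3
```

>>> send_rows:
  series:
    - [0.0035,0,0,0,0]
    - [0.007,0,0,0,0]
    - [0.0105,0,0,0,0]
    - [0.014,0,0,0,0]
    - [0.0175,0,0,0,0]
    - [0.021,0,0,0,0]
    - [0.0245,0,0,0,0]
    - [0.028,0,0,0,0]
    - [0.0315,0,0,0,0]
    - [0.035,0,0,0,0]
    - [0.0385,0,0,0,0]
    - [0.042,0,0,0,0]
    - [0.0455,0,0,0,0]
    - [0.049,0,0,0,0]
    - [0.0525,0,0,0,0]
    - [0.056,0,0,0,0]
    - [0.0595,0,0,0,0]
    - [0.063,0,0,0,0]
    - [0.0665,0,0,0,0]
    - [0.07,0,0,0,0]

```text
time: 9.88
tool_pos: [0.5926, 0.0372, 0.0327]
tool_rot: [0.681, 0.732, -0.0, 0.0]
force: [-0.2, -2.7, 1.3]
width: 0.0004
grasp_force: 1.4
```

```bash
cat > look.py <<'E'
import sys
from go import *
bedpos()
p=capture("top");np.save("/tmp/top.npy",p,allow_pickle=True)
b=p["color"][160:260,185:345,::-1]
cv2.imwrite(f"pics/{sys.argv[1]}.png",cv2.resize(b,None,fx=5,fy=5,interpolation=cv2.INTER_CUBIC))
# leading edge: white -> in bed frame, points z>.033
C=cloud(p);B=(C[...,:2]-BED)@Rb;c=p["color"].astype(int)
g=c.min(-1)
for x0 in(-.05,-.02,.045):
    for zz in (.038,.043):
        ys=np.arange(-.05,.18,.001);val=[]
        for y in ys:
            u,v=pix(p,np.r_[Rb@[x0,y]+BED,zz]); val.append(cv2.getRectSubPix(g.astype(np.float32),(1,1),(u,v))[0,0])
        val=np.array(val);print(x0,zz,"edge",ys[np.argmax(val[:-3]-val[3:])]+.0015)
m=(g>190)&(abs(B[...,0])<.055)&(B[...,1]>.03)&(B[...,1]<.17)
if m.any(): print("board top z",np.median(C[m][:,2]),m.sum())
E
python3 look.py crop3
```

```text
t 9.88 bed [-0.0007 -0.0142] z 0.0327 ang 0.0 Fbed [-0.41 -2.71] 1.31 w 0.0004
-0.05 0.038 edge 0.14150000000000018
-0.05 0.043 edge 0.14150000000000018
-0.02 0.038 edge 0.12650000000000017
-0.02 0.043 edge 0.12550000000000014
0.045 0.038 edge 0.047500000000000084
0.045 0.043 edge 0.14150000000000018
board top z 0.04221320551339858 661
```

View pics/crop3.png

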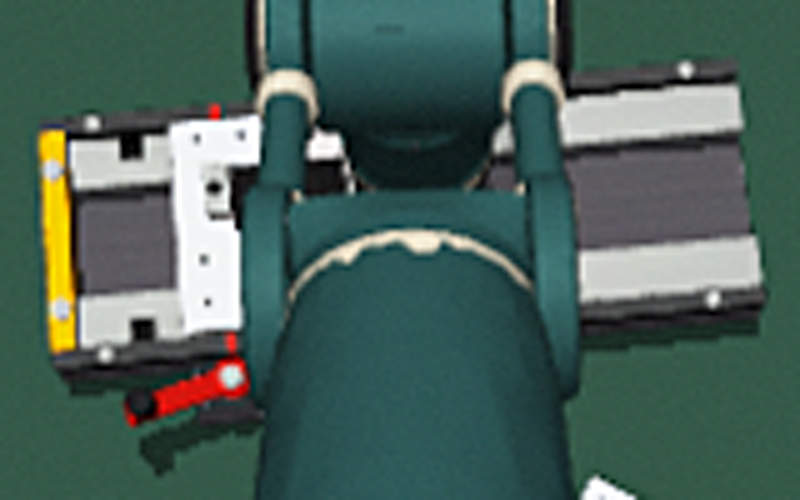

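The board's leading edge is at crop x ≈ 170–185, bed y ≈ 126 mm, so about 39 mm remain. I'll push 33 mm, then feel for the drop.

>>> send_rows:
  series:
    - [0.0035,0,0,0,0]
    - [0.007,0,0,0,0]
    - [0.0105,0,0,0,0]
    - [0.014,0,0,0,0]
    - [0.0175,0,0,0,0]
    - [0.021,0,0,0,0]
    - [0.0245,0,0,0,0]
    - [0.0275,0,0,0,0]
    - [0.03,0,0,0,0]
    - [0.033,0,0,0,0]

```text
time: 11.18
tool_pos: [0.5902, 0.07, 0.0327]
tool_rot: [0.681, 0.732, -0.0, -0.0]
force: [-0.4, -3.1, 1.2]
width: 0.0009
grasp_force: 1.4
```

>>> send_rows:
  series:
    - [0.003,0,0,0,0]

```text
time: 11.3
tool_pos: [0.5899, 0.0731, 0.0326]
tool_rot: [0.681, 0.732, -0.0, -0.0]
force: [0.7, -3.3, 0.6]
width: 0.0003
grasp_force: 1.1
```

>>> send_rows:
  series:
    - [0.0025,0,0,0,0]

```text
time: 11.42
tool_pos: [0.5896, 0.0757, 0.0325]
tool_rot: [0.681, 0.732, -0.0, -0.0]
force: [1.0, -2.1, -0.6]
width: 0.0004
grasp_force: 1.1
```

```bash
python3 look.py crop4
```

```text
t 11.43 bed [-0.001   0.0244] z 0.0325 ang 0.0 Fbed [ 0.8  -2.21] -0.56 w 0.0004
-0.05 0.038 edge -0.0485
-0.05 0.043 edge -0.0475
-0.02 0.038 edge 0.1475000000000002
-0.02 0.043 edge 0.1475000000000002
0.045 0.038 edge 0.09350000000000012
0.045 0.043 edge -0.0435
board top z 0.03885066965796935 401
```

>>> send_rows:
  series:
    - [0.002,0,0,0,0]

```text
time: 11.6
tool_pos: [0.5895, 0.0775, 0.0325]
tool_rot: [0.681, 0.732, -0.0, -0.0]
force: [0.3, -1.9, -0.3]
width: 0.0004
grasp_force: 1.0
```

>>> send_rows:
  series:
    - [0.0015,0,0,0,0]

```text
time: 11.72
tool_pos: [0.5895, 0.0781, 0.0325]
tool_rot: [0.681, 0.732, -0.001, 0.0]
force: [1.1, -8.1, -1.7]
width: 0.0001
grasp_force: 4.3
```

```bash
python3 look.py crop5
```

```text
t 11.72 bed [-0.0008  0.0268] z 0.0325 ang 0.05 Fbed [ 0.49 -8.2 ] -1.72 w 0.0001
-0.05 0.038 edge -0.0435
-0.05 0.043 edge -0.0435
-0.02 0.038 edge 0.1675000000000002
-0.02 0.043 edge 0.1665000000000002
0.045 0.038 edge 0.09650000000000013
0.045 0.043 edge -0.040499999999999994
board top z 0.03822648397919326 367
```

View pics/crop5.png

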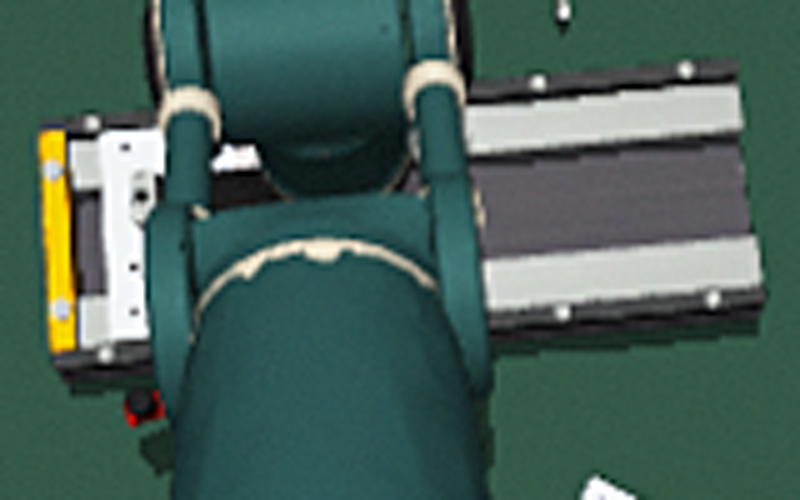

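Force rose to 8 N with the board stopped dead and its top at 38 mm, so it is in its notches. I'll back off, lift clear and check.

>>> send_rows:
  series:
    - [-0.002,0,0,0,0]
    - [-0.005,0,0,0,0]
    - [-0.012,0,0,0,0]
    - [-0.015,0,-0.01,0,0]
    - [-0.015,0,-0.05,0,0]
    - [-0.015,0,-0.09,0,0]
    - [-0.015,0,-0.09,0,0]
    - [-0.015,0,-0.09,0,0]

```text
time: 12.78
tool_pos: [0.5905, 0.0638, 0.1228]
tool_rot: [0.681, 0.732, 0.0, 0.0]
force: [0.6, 0.8, -0.8]
width: 0.0005
grasp_force: 0.0
```

```bash
cat > arc.py <<'E'
from go import *
import sys
bedpos()
s=get_state();R=Ro.from_quat(s["tool_rot"]).as_matrix();z=float(sys.argv[1])
for th,d in[(-.28,.035),(-.28,.0175)]+[(t,.0175) for t in np.arange(-.1,1.5,.2)]+[(1.57,.0175),(1.57,.0145)]:
    b=np.array([-.088,.1])+.05*np.array([np.sin(th),np.cos(th)])-d*np.array([np.cos(th),-np.sin(th)])
    t=np.r_[Rb@b+BED,z]
    print(round(th,2),(R.T@(t-s["tool_pos"])).round(4),"twist",round(np.degrees(th)-90,1))
E
python3 arc.py .067; python3 look.py crop6
python3 - <<'E'
from go import *
p=capture("side");cv2.imwrite("pics/side6.png",cv2.resize(p["color"][160:290,170:350,::-1],None,fx=4,fy=4,interpolation=cv2.INTER_CUBIC))
E
```

```text
t 12.78 bed [-0.0009  0.0124] z 0.1228 ang -0.0 Fbed [0.63 0.72] -0.83 w 0.0005
-0.28 [ 0.1259 -0.1345  0.0558] twist -106.0
-0.28 [ 0.1308 -0.1177  0.0558] twist -106.0
-0.1 [ 0.1356 -0.1095  0.0558] twist -95.7
0.1 [ 0.1391 -0.0995  0.0558] twist -84.3
0.3 [ 0.1405 -0.089   0.0558] twist -72.8
0.5 [ 0.1398 -0.0785  0.0558] twist -61.4
0.7 [ 0.1371 -0.0683  0.0558] twist -49.9
0.9 [ 0.1323 -0.0588  0.0558] twist -38.4
1.1 [ 0.1258 -0.0505  0.0558] twist -27.0
1.3 [ 0.1178 -0.0436  0.0558] twist -15.5
1.57 [ 0.1051 -0.0371  0.0558] twist -0.0
1.57 [ 0.1021 -0.0371  0.0558] twist -0.0
t 12.78 bed [-0.0009  0.0124] z 0.1228 ang -0.0 Fbed [0.63 0.72] -0.83 w 0.0005
-0.05 0.038 edge 0.08050000000000011
-0.05 0.043 edge 0.09950000000000013
-0.02 0.038 edge 0.1485000000000002
-0.02 0.043 edge 0.1495000000000002
0.045 0.038 edge 0.09650000000000013
0.045 0.043 edge 0.09550000000000013
board top z 0.038783208629143306 490
```

View pics/side6.png

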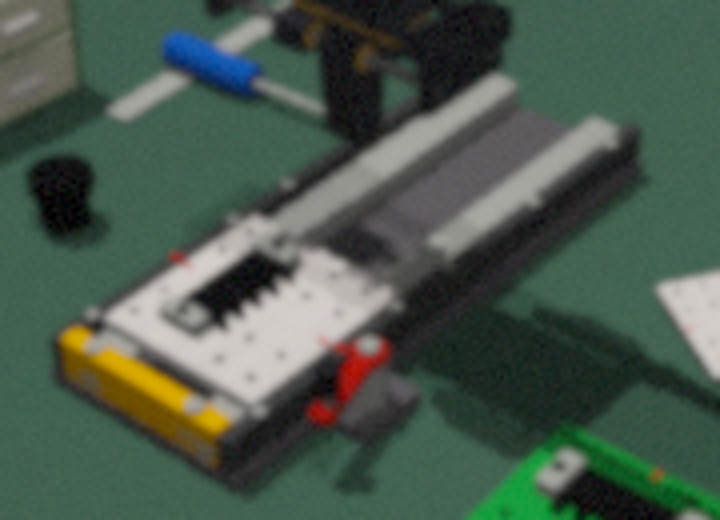

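The side view shows the board lying flush between the guides, its marks lined up with the red home marks (180,258) and (330,342). The latch arm is clear of it (345,380). Now to the latch.

>>> send_rows:
  series:
    - [0.03,-0.03,0,-10,0]
    - [0.06,-0.06,0,-20,0]
    - [0.09,-0.09,0,-30,0]
    - [0.11,-0.12,0,-40,0]
    - [0.126,-0.137,0,-50,0]
    - [0.126,-0.137,0,-60,0]
    - [0.126,-0.137,0,-70,0]
    - [0.126,-0.137,0,-80,0]
    - [0.126,-0.137,0,-90,0]
    - [0.126,-0.137,0,-100,0]
    - [0.126,-0.137,0,-106,0]
    - [0.126,-0.137,0,-106,0]
    - [0.126,-0.137,0.03,-106,0]
    - [0.126,-0.137,0.056,-106,0]
    - [0.126,-0.137,0.056,-106,0]
    - [0.126,-0.137,0.056,-106,0]

```text
time: 14.88
tool_pos: [0.4452, 0.1799, 0.067]
tool_rot: [-0.174, 0.985, -0.0, -0.0]
force: [1.1, 0.5, 0.0]
width: 0.0004
grasp_force: 0.0
```

```bash
python3 arc.py .067;python3 look.py crop7
```

```text
t 14.88 bed [-0.1375  0.1386] z 0.067 ang -254.05 Fbed [1.1  0.46] 0.04 w 0.0004
-0.28 [-0.0019 -0.0007  0.    ] twist -106.0
-0.28 [-0.0194 -0.0007  0.    ] twist -106.0
-0.1 [-0.0286  0.0016  0.    ] twist -95.7
0.1 [-0.0392  0.0023  0.    ] twist -84.3
0.3 [-0.0497  0.0008  0.    ] twist -72.8
0.5 [-0.0596 -0.0028  0.    ] twist -61.4
0.7 [-0.0687 -0.0082  0.    ] twist -49.9
0.9 [-0.0765 -0.0154  0.    ] twist -38.4
1.1 [-0.0827 -0.0239  0.    ] twist -27.0
1.3 [-0.0871 -0.0336  0.    ] twist -15.5
1.57 [-0.0899 -0.0476  0.    ] twist -0.0
1.57 [-0.0891 -0.0504  0.    ] twist -0.0
t 14.88 bed [-0.1375  0.1386] z 0.067 ang -254.05 Fbed [1.1  0.46] 0.04 w 0.0004
-0.05 0.038 edge 0.11150000000000014
-0.05 0.043 edge 0.11150000000000014
-0.02 0.038 edge 0.12550000000000014
-0.02 0.043 edge 0.12550000000000014
0.045 0.038 edge 0.1675000000000002
0.045 0.043 edge 0.1665000000000002
board top z 0.038264041694002326 1095
```

View pics/crop7.png

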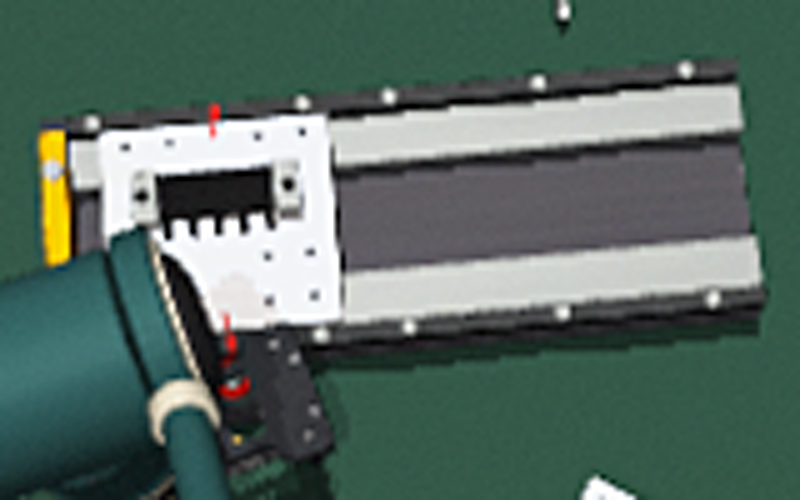

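The board is home: its red mark (213,128) lines up with the guide's (213,110). Now I swing the latch with a push along its arc.

>>> send_rows:
  series:
    - [-0.01,-0.0005,0,0,0]
    - [-0.0195,-0.0005,0,0,0]
    - [-0.024,0.0005,0,5,0]
    - [-0.0285,0.0015,0,10,0]
    - [-0.034,0.002,0,16,0]
    - [-0.039,0.0025,0,22,0]
    - [-0.0445,0.0015,0,27.5,0]
    - [-0.0495,0.001,0,33,0]
    - [-0.0545,-0.001,0,39,0]
    - [-0.0595,-0.003,0,45,0]
    - [-0.064,-0.0055,0,50,0]
    - [-0.0685,-0.008,0,56,0]
    - [-0.0725,-0.012,0,62,0]
    - [-0.0765,-0.0155,0,67.5,0]
    - [-0.0795,-0.0195,0,73,0]
    - [-0.0825,-0.024,0,79,0]
    - [-0.085,-0.029,0,85,0]
    - [-0.087,-0.0335,0,90.5,0]
    - [-0.0885,-0.0405,0,98,0]

```text
time: 17.3
tool_pos: [0.543, 0.1729, 0.067]
tool_rot: [0.63, 0.776, 0.001, -0.0]
force: [-0.9, 1.4, -0.5]
width: 0.0006
grasp_force: 0.8
```

```bash
python3 arc.py .067
```

```text
t 17.3 bed [-0.0404  0.1246] z 0.067 ang 7.76 Fbed [-0.83  1.42] -0.49 w 0.0006
-0.28 [ 0.0265 -0.0923 -0.0001] twist -106.0
-0.28 [ 0.029  -0.075  -0.0001] twist -106.0
-0.1 [ 0.0326 -0.0662 -0.    ] twist -95.7
0.1 [ 0.0347 -0.0558 -0.    ] twist -84.3
0.3 [ 0.0348 -0.0452 -0.    ] twist -72.8
0.5 [ 0.0327 -0.0349 -0.    ] twist -61.4
0.7 [ 0.0286 -0.0251 -0.    ] twist -49.9
0.9 [ 0.0226 -0.0164  0.    ] twist -38.4
1.1 [ 0.015 -0.009  0.   ] twist -27.0
1.3 [ 0.0061 -0.0033  0.    ] twist -15.5
1.57 [-0.0073  0.0014 -0.    ] twist -0.0
1.57 [-0.0103  0.001  -0.    ] twist -0.0
```

Contact force is about 1.6 N on the knob. I'll finish to the stop, gently.

>>> send_rows:
  series:
    - [-0.004,0.0005,0,4,0]
    - [-0.0073,0.0015,0,8,0]

```text
time: 17.55
tool_pos: [0.5464, 0.1659, 0.0672]
tool_rot: [0.682, 0.731, 0.001, 0.0]
force: [0.2, 1.6, -0.9]
width: 0.0004
grasp_force: 0.7
```

>>> send_rows:
  series:
    - [-0.0015,0,0,0,0]
    - [-0.0025,0,0,0,0]

```text
time: 17.8
tool_pos: [0.5464, 0.165, 0.0673]
tool_rot: [0.681, 0.732, 0.002, -0.001]
force: [1.1, 10.2, -0.9]
width: 0.0003
grasp_force: 5.0
```

The force jumped to 10 N, so the latch is at its stop. I'll retreat from the knob, lift, move aside and check.

>>> send_rows:
  series:
    - [0.005,0,0,0,0]
    - [0.015,0,0,0,0]
    - [0.02,0,-0.03,0,0]
    - [0.02,0,-0.09,0,0]
    - [0.02,0,-0.14,0,0]
    - [0.06,0,-0.18,0,0]
    - [0.12,0,-0.18,0,0]
    - [0.18,0,-0.18,0,0]
    - [0.22,0,-0.18,0,0]
    - [0.22,0,-0.18,0,0]
    - [0.22,0,-0.18,0,0]

```text
time: 19.18
tool_pos: [0.5293, 0.382, 0.2463]
tool_rot: [0.681, 0.732, -0.001, 0.0]
force: [0.4, -0.7, -0.2]
width: 0.0005
grasp_force: 0.0
```

```bash
python3 look.py crop8
```

```text
t 19.18 bed [-0.0393  0.3342] z 0.2463 ang 0.06 Fbed [ 0.33 -0.72] -0.16 w 0.0005
-0.05 0.038 edge 0.09350000000000012
-0.05 0.043 edge 0.09350000000000012
-0.02 0.038 edge 0.049500000000000086
-0.02 0.043 edge 0.049500000000000086
0.045 0.038 edge 0.1675000000000002
0.045 0.043 edge 0.1665000000000002
board top z 0.038089566461088964 1355
```

View pics/crop8.png

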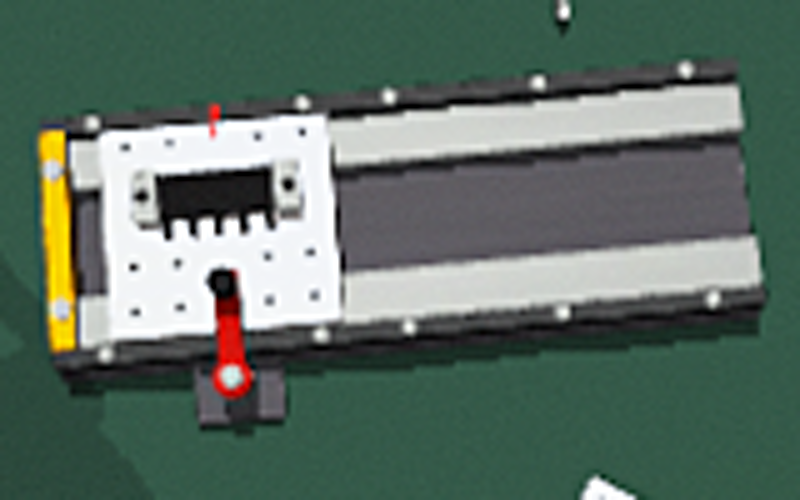

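The board is home and flush. The latch arm lies across it along bed +x, from pivot (232,376) to knob (222,280), and the arm is clear.

```bash
python3 -c "
from bench import *
print(hand_in())"
```

```text
the job is handed in; nothing more can be done
None
```

The job is handed in, result not reported: the board sits in its notches flush with the guides, the latch is at its stop across it, the arm is clear, and the robot's clock read about 19 s.

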